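# Open the left-hand-threaded rotor of a microcentrifuge

## Task

The samples have been spun: open the microcentrifuge's rotor by unscrewing its lid by the knob, minding that this lid has a left-hand thread, and lift it off the rotor once the thread has let go. Set it down gently in the grey tray, flat and knob up, and leave everything else standing where it is.

Things in the scene. Friction and masses are not known exactly. Their poses are not given: they have to be found in the camera images.
- lid_knob (a point): Rotor lid: one rigid part, 0.13 to 0.27 kg: a flat aluminium disc 124 mm across, 5 mm thick, and a round fluted black knob on its axis, 42 mm across, rising to 46 mm above the lid's underside. Point on the axis, 32 mm above the underside, at the height to grip; z points out of the knob's top. Screwed on the rotor's stub; turned clockwise seen from above it loosens and rises, anticlockwise it jams within 0.5 rad.
- thread_top (a point): Top of the steel stub on the rotor's axis, hidden in the lid, 20 mm above the lid's seat. Left-hand thread, 14 mm rise per turn (2.2 mm per rad): the lid lets go after about 5.0 to 5.7 rad clockwise, then lifts freely. Play 1.6 mm axial, 1.5 mm radial; turns easily (under 0.3 N m), stays where it is left, cannot be pulled off while engaged. About half a turn past letting go it drops back one thread.
- rotor: Dark metal rotor, 128 mm across, in the centrifuge's round steel chamber (172 mm across); held still by the drive. Origin on its axis in the plane that the lid's underside lies in when fully on, 128 mm above the bench, 17 mm below the housing's top face; z up. There is 24 mm between the lid's edge and the chamber's wall.
- centrifuge: White microcentrifuge, fixed. Origin on the bench under the chamber's axis. Housing 214 mm wide along its x, reaching 152 mm to its -y side (sloping front panel) and 107 mm to its +y side, top face 145 mm above the bench. Its cover stands open at the +y side: 206 mm wide, hinged 113 mm from the axis, leaning outwards by 22 degrees, up to 340 mm above the bench.
- tray: Empty grey plastic tray, 200 (its x) x 180 (its y) mm outside and 18 mm high with 4 mm walls and a 4 mm floor, standing loose on the bench (0.9 kg). Origin at the centre of its underside, z up.
- tube_rack: Bystander: white rack of small sample tubes, 170 x 62 x 49 mm. Origin at the centre of its underside. Leave it alone.
- amber_bottle: Bystander: amber dropper bottle, 38 mm across, 75 mm tall. Origin at the centre of its underside. Leave it alone.
- media_bottle: Bystander: clear reagent bottle, 58 mm across, 105 mm tall. Origin at the centre of its underside. Leave it alone.
- tip_box: Bystander: grey pipette-tip box with a clear lid, 125 x 85 x 64 mm. Origin at the centre of its underside. Leave it alone.
- slide_box: Bystander: white box of microscope slides, 84 x 31 x 33 mm. Origin at the centre of its underside. Leave it alone.
- marker: Bystander: marker pen lying flat, 135 mm long, 17 mm thick. Origin at the centre of its underside. Leave it alone.
- grease_pot: Bystander: small white pot of rotor grease with a black cap, 44 mm across, 40 mm tall. Origin at the centre of its underside. Leave it alone.
Things that resemble listed ones, but are neither listed nor needed, are in the scene too. Leave any orange or red look-alike of the part that bears lid_knob alone.

How it is judged:
By the outcome, as a careful person would: the job done as asked, in the order asked, and still so for the second after the job is handed in, with the robot touching nothing.
It also fails if it takes over 64 s, if anything falls off the work surface, if the arm or the gripper's body presses on something with over 40 N, if the wrist force passes 120 N, or if a joint passes its speed limit or range.

## Robot

A 7-joint arm with a two-finger parallel gripper is mounted at the origin on the work surface. World frame = base frame: x ahead of the robot, y to its left, z up, the work surface at z = 0. Lengths are in mm, angles in rad, forces in N, time in s.
With the tool pointing down it reaches from about 350 to 900 mm from the base axis. Payload 19.9 kg.
Tool frame: the origin (TCP) lies between the finger pads; the fingertips stand 11 mm ahead of it and the grasp point (between the pads) lies 8 mm behind it; z points along the fingers, y is the line along which they close (so a half turn about z gives the same grasp; the last joint's range is limited). The gripper opens to 85 mm and grips with 20 to 120 N. Pads are 22 mm wide; open, the fingers measure 114 mm over their backs; the gripper's body (76 mm by 85 mm) begins 54 mm behind the grasp point. The pads swing forward as they close: fully open they stand 13 mm farther back than shut.
Start: joints at [-1.26, 0.417, -0.01, 1.614, 0.005, 1.111, -0.053], TCP at [215.356, 586.706, 242.26] pointing down, gripper open.
Joint ranges: [-2.81, 2.81], [-0.39, 2.02], [-1.27, 1.25], [0.06, 2.57], [-1.19, 4.33], [0.19, 2], [-2.82, 2.82]. Speed limits (rad/s): [1.89, 1.89, 2.39, 2.39, 3.01, 3.01, 3.01].

## Interface

Orientations are given as a rotation vector (axis times angle).
In Python, from bench import get_obs, cams, ticket gives the robot as it stands.
- The arm moves only by the shell command python3 -m crank 'ROWS' [OPENING] [FORCE]. ROWS is a JSON object of lists of equal length, an entry for each row: "xyz": the shift along the tool's x, y, z in cm, a list of three; "yaw": the turn about the tool's z in degrees. A call has exactly 10 rows; each row is the pose to reach, as a shift and turn from the pose commanded when the call began, along the tool's axes at that moment; what a row does not reach only later rows make up. A row lasts 1/12 s, in which the tool goes at most 41.7 mm and 7.16 degrees, less where a joint would pass 70% of its speed; a pose out of reach is approached as far as the arm can. A call with a gripper value outside its range is refused whole. OPENING is the opening in per cent of the stroke, from 0 (shut) to 100 (fully open), set as the call begins (- or left out, the last holds). The fingers move at their own pace and stop on an object; FORCE is the grip in N (left out, the last holds). Time passes only in rows, so rows that repeat a pose let the fingers close, or fill a call up. It gives the time, the measured TCP pose, the force, the opening and the grip force at its end, in the units of the state.
- get_obs(): the state, without advancing time (a new reading comes with each control period).
- cams.camera(name): name is "scene" or "top" or "wrist"; returns the picture (420x560x3 uint8, blue, green, red); there is no depth.
- cams.camera_info(name): a dict with "K" (3x3 intrinsics, pixels), "position" and "attitude" of the camera in the world; the wrist camera has in their place "T_tool_cam" (4x4, takes a point from camera to tool coordinates, whose origin is the TCP and whose axes are the flange's). Camera axes: x right, y up, looking along -z (the intrinsics and any distortion apply to the point x, -y, -z); pixel columns grow to the right and rows downward; lengths in mm; the calibration is good to about 2 mm. A picture is of the moment at which its call begins: read the wrist's pose just before it. camera_info takes no time and is no camera call.
- ticket.close_job(): hands the job in; it is judged then, once.
The state is a dict: "t": time; "qpos": joint angles; "dq": joint speeds; "joint_efforts": joint torques, N m; "tool_pos": TCP position; "orientation": TCP orientation; "contact_force": force on the tool from outside, world axes, zero at the start; "wrist_torque": the same for the moment, N m; "grip_width": finger opening in mm; "grasp_force": force on a finger pad.
Only numpy, scipy, OpenCV 4.12 (cv2) and the standard library are available. Lean on these libraries where they do the work, as an engineer would, in place of code of your own. Each camera call takes 0.05 s, during which the arm holds its last target. There are 200 camera calls.

## Working session

There is one attempt and no reset: what is moved stays moved. The work goes in short steps, Python scripts to look and compute and a shell command to move; the robot and the scene stay as the last step left them, time stands still between calls to the robot, and variables do not carry over. Pictures are saved under pics/ and viewed, at most 11 in all, crops included, and the job is handed in when it is done.

```bash
mkdir -p pics; ls
python3 - <<'E'
from bench import get_obs, cams
import cv2
o=get_obs(); print(o['t'],o['tool_pos'],o['orientation'],o['contact_force'])
for n in ("scene","top","wrist"):
    im=cams.camera(n); cv2.imwrite(f"pics/{n}0.png",im); print(n,cams.camera_info(n))
E
```

```text
pics
0.0 [215.28336917 586.41885287 241.68955679] [-5.49753129e-01 -3.09302649e+00  1.83598150e-03] [0.1321147  0.18056109 0.19584527]
scene {'K': array([[417.3319269 ,   0.        , 276.98047853],
       [  0.        , 417.3319269 , 208.95034739],
       [  0.        ,   0.        ,   1.        ]]), 'position': array([1131.8590004 , -119.39613478, 1190.11953879]), 'attitude': array([0.48790869, 0.33726059, 1.11490281])}
top {'K': array([[518.11860551,   0.        , 272.61212655],
       [  0.        , 518.11860551, 205.91426853],
       [  0.        ,   0.        ,   1.        ]]), 'position': array([ 280.56956734,  112.99145053, 1880.75924319]), 'attitude': array([ 0.10304526, -0.10017162, -1.56955568])}
wrist {'K': array([[335.48568099,   0.        , 279.53838824],
       [  0.        , 335.48568099, 208.32613669],
       [  0.        ,   0.        ,   1.        ]]), 'T_tool_cam': array([[ 1.38032941e-03,  9.54677227e-01,  2.97639862e-01,
         7.70677604e+01],
       [ 9.99999047e-01, -1.32400004e-03, -3.90859643e-04,
         1.46864761e-01],
       [ 2.09303893e-05,  2.97640118e-01, -9.54678145e-01,
        -1.30629594e+02],
       [ 0.00000000e+00,  0.00000000e+00,  0.00000000e+00,
         1.00000000e+00]])}
```

View pics/top0.png

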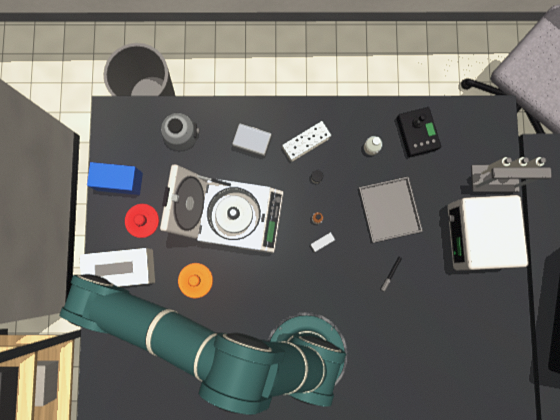

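View pics/scene0.png

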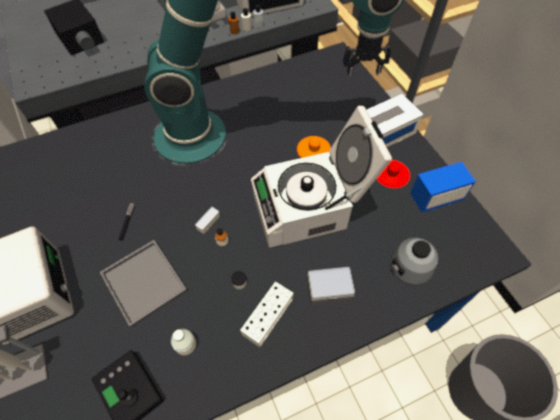

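The top view shows three candidates: the lid in the centrifuge at (233,213), an orange disc at (195,281) and a red disc at (141,220). The one at (233,213) fits the description: an aluminium disc with a black knob, sitting in the rotor chamber. The tray is at about (390,210). Next I'll measure these and check the lid in an enlarged crop.

```bash
cat > h.py <<'E'
import numpy as np, cv2
from scipy.spatial.transform import Rotation as R
from bench import get_obs, cams
def pose(n,o=None):
    i=cams.camera_info(n)
    if n!='wrist': return i['K'],R.from_rotvec(i['attitude']).as_matrix(),np.array(i['position'])
    T=i['T_tool_cam']; Rt=R.from_rotvec(o['orientation']).as_matrix()
    return i['K'],Rt@T[:3,:3],Rt@T[:3,3]+o['tool_pos']
def ray(n,uv,z,o=None):
    K,Rm,p=pose(n,o); d=np.linalg.inv(K)@[uv[0],uv[1],1]; d=Rm@(d*[1,-1,-1])
    return p+d*(z-p[2])/d[2]
def proj(n,P,o=None):
    K,Rm,p=pose(n,o); c=Rm.T@(np.array(P,float)-p); c=c*[1,-1,-1]; u=K@c; return u[:2]/u[2]
E
python3 - <<'E'
from h import *
t=cv2.imread('pics/top0.png'); s=cv2.imread('pics/scene0.png')
def blobs(im,x0,y0,x1,y1,f,amin):
    m=np.zeros(im.shape[:2],np.uint8); m[y0:y1,x0:x1]=f(im[y0:y1,x0:x1].astype(int))*255
    cs,_=cv2.findContours(m,cv2.RETR_EXTERNAL,cv2.CHAIN_APPROX_NONE)
    return [c for c in cs if cv2.contourArea(c)>amin]
dark=lambda a:a.max(2)<60
for n,im,b in(('top',t,(222,202,244,224)),('scene',s,(295,172,318,197))):
    for c in blobs(im,*b,dark,15):
        r=cv2.minAreaRect(c); print(n,'knob',r,ray(n,r[0],174))
g=lambda a:(a.min(2)>70)
for n,im,b in(('top',t,(350,168,430,250)),('scene',s,(95,235,190,328))):
    for c in blobs(im,*b,g,500):
        r=cv2.minAreaRect(c); P=[ray(n,p,18)[:2] for p in cv2.boxPoints(r)]
        print(n,'tray',r,np.mean(P,0),[np.round(p) for p in P],[np.linalg.norm(P[i]-P[i-1]).round() for i in range(4)])
w=lambda a:a.min(2)>190
print([ (k,ray('top',k,145)[:2].round()) for k in ((284,187),(274,251),(200,241))])
a=cv2.resize(t[160:300,120:300],None,fx=3,fy=3,interpolation=cv2.INTER_CUBIC)
b=cv2.resize(s[130:230,240:370],None,fx=2,fy=2); a[:200,-260:]=b
cv2.imwrite('pics/crop1.png',a)
E
```

```text
scene knob ((307.0, 185.0), (10.0, 10.0), 0.0) [501.13537267 241.07560197 174.        ]
top tray ((390.6764221191406, 208.70590209960938), (59.421234130859375, 51.90262985229492), 75.96376037597656) [ 512.96393154 -311.24205826] [array([ 595., -196.]), array([ 641., -381.]), array([ 430., -425.]), array([ 385., -243.])] [np.float64(215.0), np.float64(191.0), np.float64(216.0), np.float64(188.0)]
scene tray ((140.82672119140625, 281.3971252441406), (62.727882385253906, 69.33714294433594), 57.2647705078125) [ 510.1722806  -313.08441175] [array([ 432., -437.]), array([ 379., -240.]), array([ 595., -195.]), array([ 635., -380.])] [np.float64(211.0), np.float64(204.0), np.float64(221.0), np.float64(189.0)]
[((284, 187), array([571.,  77.])), ((274, 251), array([354., 112.])), ((200, 241), array([388., 359.]))]
```

View pics/crop1.png

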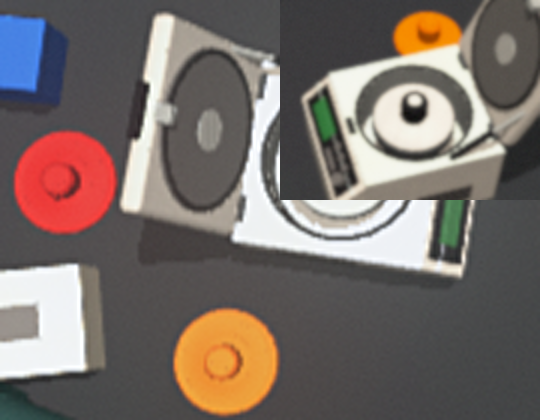

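The crop confirms it: the silver disc with the black knob sits in the chamber, at about (500,241) by the scene view. The tray is near (511,-312), with its yaw about 12.6°. I'll rise over the cover and move above the lid.

```bash
python3 -m crank '{"xyz":[[0,0,-3.6],[-0.6,-0.3,-7.2],[-1.8,-1.1,-10.8],[-3.5,-2.1,-14.4],[-6,-3.6,-18],[-9.4,-5.7,-18],[-12.9,-7.8,-18],[-16.4,-10,-18],[-19.8,-12,-18],[-23.2,-14.1,-18]],"yaw":[0,0,0,0,0,0,0,0,0,0]}' 100 80; python3 -c "
from h import *
o=get_obs();print(o['qpos'],o['tool_pos'],o['t'])"
```

```text
t: 0.98
tool_pos: [385.4, 372.5, 422.3]
orientation: [-0.55, -3.093, -0.0]
contact_force: [1.3, 0.1, 0.8]
grip_width: 85.7
grasp_force: 0.0
[-0.9543107   0.13849559  0.14639129  1.57746115 -0.02044132  1.42710739
  0.41253829] [385.41721662 372.54242801 422.29783703] 0.9833
```

```bash
python3 -m crank '{"xyz":[[-3.4,-2.1,0],[-6.8,-4.1,0],[-10.2,-6.2,0],[-13.2,-8,0.5],[-14.4,-8.7,3],[-14.4,-8.7,6],[-14.4,-8.7,9],[-14.4,-8.7,11],[-14.4,-8.7,12],[-14.4,-8.7,12]],"yaw":[0,-5,-10,-15,-20,-20,-20,-20,-20,-20]}'
python3 - <<'E'
from h import *
o=get_obs();print(o['qpos'],o['tool_pos'],o['orientation'],o['t'])
im=cams.camera('wrist'); cv2.imwrite('pics/w1.png',im)
for P in((501,241,174),(490,241,174)): print(proj('wrist',P,o))
E
```

```text
t: 1.82
tool_pos: [489.1, 242.8, 300.5]
orientation: [-0.004, -3.139, 0.003]
contact_force: [-0.3, 0.1, 0.3]
grip_width: 85.1
grasp_force: 0.0
[-0.7214709   0.22780973  0.24137739  1.74657471 -0.05808679  1.17740398
  1.10446765] [489.06237894 242.78851221 300.47469547] [-4.22120395e-03 -3.13892788e+00  2.86475191e-03] 1.8167
[276.91175021 219.02302998]
[276.86206633 206.03182622]
```

View pics/w1.png

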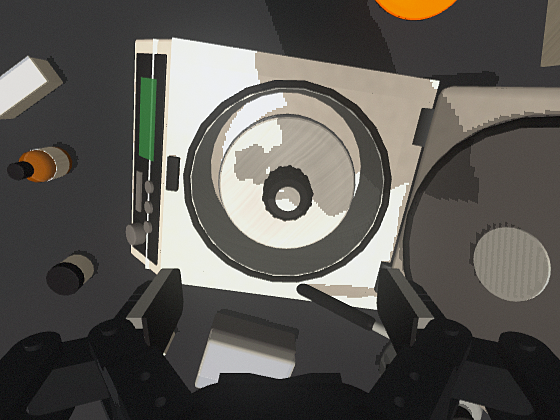

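The wrist view shows the knob at about (288,192) on the silver disc. The chamber ring is centred near (287,181).

Run:
```python
from h import *
o=get_obs(); im=cv2.imread('pics/w1.png')
g=im.max(2)
m=np.zeros(g.shape,np.uint8); m[150:235,245:330]=(g[150:235,245:330]<75)*255
cs,_=cv2.findContours(m,0,1); c=max(cs,key=cv2.contourArea); (e,ax,_)=cv2.fitEllipse(c); print('knob',e,ax,cv2.minEnclosingCircle(c))
for z in(160,174): print(ray('wrist',e,z,o))
e2=ray('wrist',(288,198),174,o);print('cap',e2)
# chamber rim outer edge: dark ring in white top, z=145
m=((g<90)*255).astype(np.uint8); m[:, :180]=0; m[:75]=0; m[290:]=0; m[:,395:]=0
m=cv2.morphologyEx(m,cv2.MORPH_CLOSE,np.ones((3,3),np.uint8))
cs,_=cv2.findContours(m,0,1); c=max(cs,key=cv2.contourArea); (e,ax,a)=cv2.fitEllipse(cv2.convexHull(c)); print('rim',e,ax,cv2.boundingRect(c),ray('wrist',e,145,o))
for u in((184,180),(391,180),(219,181),(355,181)): print(u,ray('wrist',u,145 if u[0] in(184,391) else 133,o).round(1))
for v in(116,248): print(v,ray('wrist',(288,v),133,o).round(1))
print(proj('scene',(477,241,174)),proj('top',(477,241,174)))
```

```text
knob (287.0329895019531, 192.97154235839844) (48.74506759643555, 53.468963623046875) ((287.0458984375, 192.5050048828125), 27.663288116455078)
[484.15399716 249.90351515 160.        ]
[480.49355803 249.59214401 174.        ]
cap [484.65097948 250.38844926 174.        ]
rim (286.87445068359375, 180.3990478515625) (202.30238342285156, 207.8018035888672) (183, 80, 209, 202) [476.7030802 250.0375737 145.       ]
(184, 180) [476.2 159.9 145. ]
(391, 180) [476.5 341.2 145. ]
(219, 181) [479.9 188.3 133. ]
(355, 181) [480.  312.5 133. ]
116 [422.7 251.  133. ]
248 [546.4 251.7 133. ]
[303.42776727 179.06348649] [234.92471422 213.62105154]
```

The disc edges span 124 mm, so the size matches. The lid axis is at (484.5, 250.4), and the knob cap agrees. Loosening is +yaw, which lowers q7, so I'll wind up -80° first while centring.

```bash
python3 -m crank '{"xyz":[[0.5,0.8,1],[0.5,0.8,2],[0.5,0.8,3],[0.5,0.8,4],[0.5,0.8,5],[0.5,0.8,6],[0.5,0.8,7],[0.5,0.8,8],[0.5,0.8,8],[0.5,0.8,8]],"yaw":[-7,-14,-21,-28,-35,-42,-49,-56,-63,-70]}'
python3 - <<'E'
from h import *
o=get_obs();print(o['qpos'].round(2),o['tool_pos'],o['orientation'])
im=cams.camera('wrist'); cv2.imwrite('pics/w2.png',im)
Rt=R.from_rotvec(o['orientation']).as_matrix(); print(Rt.round(3)); print(Rt.T@(np.array([484.5,250.4,152])-o['tool_pos']), proj('wrist',(484.5,250.4,174),o))
E
```

```text
t: 2.7
tool_pos: [485.4, 251.5, 223.6]
orientation: [-1.805, 2.569, -0.001]
contact_force: [-0.6, 0.4, 0.5]
grip_width: 85.8
grasp_force: 0.0
[-0.58  0.3   0.05  1.83 -0.02  1.01  2.28] [485.44240336 251.51350239 223.56245892] [-1.80548255e+00  2.56921161e+00 -5.33488944e-04]
[[-0.339 -0.941  0.001]
 [-0.941  0.339  0.001]
 [-0.001 -0.001 -1.   ]]
[ 1.43674992  0.58813798 71.56048758] [278.6582239  238.55079637]
```

View pics/w2.png

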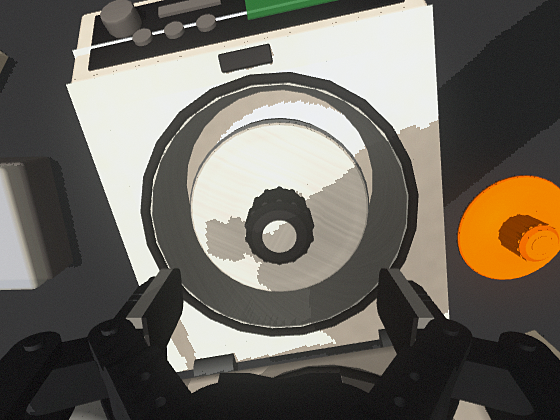

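The knob cap appears at (278,237), against a prediction of (279,238.5). I'll descend and then grip.

```bash
python3 -m crank '{"xyz":[[0.1,0.1,1.5],[0.1,0.1,3],[0.1,0.1,4.2],[0.1,0.1,5.2],[0.1,0.1,6],[0.1,0.1,6.6],[0.1,0.1,7],[0.1,0.1,7],[0.1,0.1,7],[0.1,0.1,7]],"yaw":[-3,-6,-9,-10,-10,-10,-10,-10,-10,-10]}' && python3 -m crank '{"xyz":[[0,0,0],[0,0,0],[0,0,0],[0,0,0],[0,0,0],[0,0,0],[0,0,0],[0,0,0],[0,0,0],[0,0,0]],"yaw":[0,0,0,0,0,0,0,0,0,0]}' 0 60; python3 -c "
from h import *
o=get_obs();print(o['qpos'].round(2),o['wrist_torque'])"
```

```text
t: 3.58
tool_pos: [483.8, 250.7, 152.8]
orientation: [-2.015, 2.409, -0.0]
contact_force: [-0.0, -0.6, -0.4]
grip_width: 85.5
grasp_force: 0.0
t: 4.42
tool_pos: [483.7, 250.5, 152.8]
orientation: [-2.016, 2.409, -0.0]
contact_force: [-2.3, -2.0, 6.3]
grip_width: 40.7
grasp_force: 59.9
[-0.55  0.38  0.02  1.9  -0.01  0.86  2.44] [-0.28484885  0.35665348  0.00176145]
```

```bash
python3 -m crank '{"xyz":[[0,0,-0.03],[0,0,-0.05],[0,0,-0.08],[0,0,-0.11],[0,0,-0.14],[0,0,-0.16],[0,0,-0.19],[0,0,-0.22],[0,0,-0.25],[0,0,-0.27]],"yaw":[7,14,21,28,35,42,49,56,63,70]}'; python3 -c "
from h import *
o=get_obs();print(o['qpos'].round(2),o['wrist_torque'])
cv2.imwrite('pics/w3.png',cams.camera('wrist'))"
```

```text
t: 5.25
tool_pos: [484.9, 250.2, 155.4]
orientation: [-0.259, 3.128, -0.0]
contact_force: [9.4, -1.3, -2.1]
grip_width: 40.8
grasp_force: 60.8
[-0.76  0.39  0.28  1.9  -0.13  0.87  1.32] [-0.47596099 -2.09787612  0.07356706]
```

View pics/w3.png

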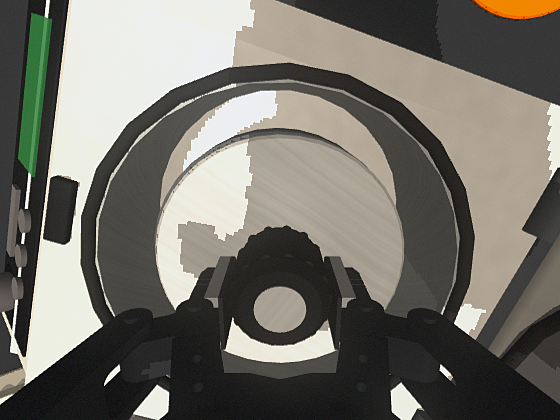

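The knob is held centrally between the pads at about (280,308), and the turning torque is low, so I'll keep unscrewing.

```bash
python3 -m crank '{"xyz":[[0,0,-0.03],[0,0,-0.05],[0,0,-0.08],[0,0,-0.11],[0,0,-0.14],[0,0,-0.16],[0,0,-0.19],[0,0,-0.22],[0,0,-0.25],[0,0,-0.27]],"yaw":[7,14,21,28,35,42,49,56,63,70]}' && python3 -m crank '{"xyz":[[0,0,-0.03],[0,0,-0.05],[0,0,-0.08],[0,0,-0.11],[0,0,-0.14],[0,0,-0.16],[0,0,-0.19],[0,0,-0.22],[0,0,-0.25],[0,0,-0.27]],"yaw":[7,14,21,28,35,42,49,56,63,70]}'; python3 -c "
from h import *
o=get_obs();print(o['qpos'].round(2),o['wrist_torque'])"
```

```text
t: 6.13
tool_pos: [485.0, 249.5, 158.1]
orientation: [1.583, 2.71, 0.001]
contact_force: [9.6, -6.2, -2.6]
grip_width: 40.6
grasp_force: 60.9
t: 6.97
tool_pos: [484.0, 249.6, 160.5]
orientation: [2.852, 1.313, 0.001]
contact_force: [4.3, -4.4, -2.4]
grip_width: 40.7
grasp_force: 61.0
[-1.18  0.49  0.84  1.91 -0.45  0.93 -0.84] [-1.25859725e+00 -9.26532643e-01 -9.60330854e-04]
```

```bash
python3 -m crank '{"xyz":[[0,0,-0.03],[0,0,-0.05],[0,0,-0.08],[0,0,-0.11],[0,0,-0.14],[0,0,-0.16],[0,0,-0.19],[0,0,-0.22],[0,0,-0.25],[0,0,-0.27]],"yaw":[7,14,21,28,35,42,49,56,63,70]}'; python3 -c "
from h import *
o=get_obs();print(o['qpos'].round(2),o['wrist_torque'],R.from_rotvec(o['orientation']).as_matrix()[:,0])"
```

```text
t: 7.8
tool_pos: [483.3, 250.7, 163.0]
orientation: [3.092, -0.559, -0.0]
contact_force: [0.1, 0.2, -2.5]
grip_width: 40.4
grasp_force: 61.1
[-1.36  0.64  1.13  1.91 -0.68  1.04 -1.86] [-0.0205311   0.01565378  0.01376261] [ 9.36756860e-01 -3.49980718e-01 -2.86842436e-04]
```

I've turned 280° (4.89 rad). I'll release, turn back 70° and regrip to finish the thread.

```bash
python3 -m crank '{"xyz":[[0,0,0],[0,0,0],[0,0,0],[0,0,0],[0,0,0],[0,0,0],[0,0,0],[0,0,0],[0,0,0],[0,0,0]],"yaw":[0,0,0,0,0,0,-7,-14,-21,-28]}' 100 && python3 -m crank '{"xyz":[[0,0,0],[0,0,0],[0,0,0],[0,0,0],[0,0,0],[0,0,0],[0,0,0],[0,0,0],[0,0,0],[0,0,0]],"yaw":[-7,-14,-21,-28,-35,-42,-42,-42,-42,-42]}'
python3 - <<'E'
from h import *
o=get_obs();print(o['qpos'].round(2),o['contact_force'])
cv2.imwrite('pics/w4.png',cams.camera('wrist'))
print(proj('wrist',(484.5,250.4,186),o),proj('wrist',(*o['tool_pos'][:2],186),o))
E
```

```text
t: 8.63
tool_pos: [483.6, 250.5, 163.2]
orientation: [-3.133, -0.226, -0.0]
contact_force: [-0.3, -0.2, 0.3]
grip_width: 85.3
grasp_force: 0.0
t: 9.47
tool_pos: [483.5, 250.5, 163.0]
orientation: [2.851, 1.32, -0.0]
contact_force: [0.2, -0.5, 0.2]
grip_width: 85.7
grasp_force: 0.0
[-1.19  0.49  0.84  1.91 -0.45  0.94 -0.84] [ 0.15845712 -0.49205997  0.15918207]
[284.02326268 315.21269051] [281.72533491 316.52059799]
```

View pics/w4.png

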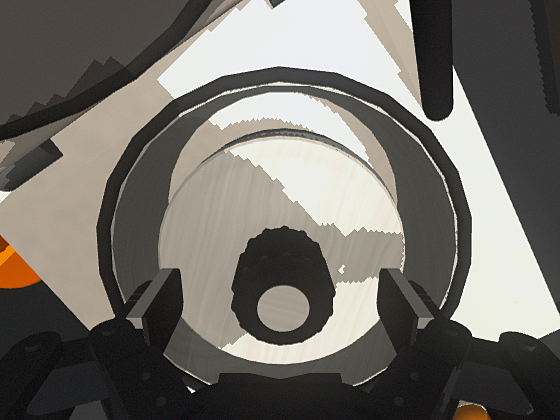

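The cap is at (284,308), where it was relative to the gripper before, so the lid rose with the tool. I'll regrip and turn the last 70°.

```bash
python3 -m crank '{"xyz":[[0,0,0],[0,0,0],[0,0,0],[0,0,0],[0,0,0],[0,0,0],[0,0,0],[0,0,0],[0,0,0],[0,0,0]],"yaw":[0,0,0,0,0,0,0,0,0,0]}' 0 60 && python3 -m crank '{"xyz":[[0,0,-0.03],[0,0,-0.05],[0,0,-0.08],[0,0,-0.11],[0,0,-0.14],[0,0,-0.16],[0,0,-0.19],[0,0,-0.22],[0,0,-0.25],[0,0,-0.27]],"yaw":[7,14,21,28,35,42,49,56,63,70]}'; python3 -c "
from h import *
o=get_obs();print(o['qpos'].round(2),o['wrist_torque'])"
```

```text
t: 10.35
tool_pos: [484.0, 250.2, 163.5]
orientation: [2.849, 1.323, 0.001]
contact_force: [1.2, -1.6, 5.7]
grip_width: 40.6
grasp_force: 59.9
t: 11.18
tool_pos: [484.2, 250.7, 166.3]
orientation: [-3.091, 0.559, -0.003]
contact_force: [3.9, -1.3, 3.9]
grip_width: 40.6
grasp_force: 60.2
[-1.37  0.64  1.13  1.91 -0.68  1.04 -1.86] [-0.41593428 -0.89168553  0.12098009]
```

```bash
python3 -m crank '{"xyz":[[0,0,-0.05],[0,0,-0.1],[0,0,-0.15],[0,0,-0.2],[0,0,-0.25],[0,0,-0.3],[0,0,-0.35],[0,0,-0.4],[0,0,-0.4],[0,0,-0.4]],"yaw":[0,0,0,0,0,0,0,0,0,0]}'
```

```text
t: 12.02
tool_pos: [483.5, 250.4, 169.8]
orientation: [3.093, -0.55, -0.0]
contact_force: [1.0, -4.2, -2.8]
grip_width: 40.8
grasp_force: 60.9
```

It's free: only about 2.8 N of weight. Lifting straight up.

```bash
python3 -m crank '{"xyz":[[0,0,-0.3],[0,0,-0.7],[0,0,-1.2],[0,0,-1.8],[0,0,-2.8],[0,0,-4.2],[0,0,-5.8],[0,0,-7.4],[0,0,-9],[0,0,-10]],"yaw":[0,0,0,0,0,0,0,0,0,0]}'
python3 - <<'E'
from h import *
o=get_obs();print(o['qpos'].round(2),o['contact_force'],R.from_rotvec(o['orientation']).as_matrix().round(3))
cv2.imwrite('pics/w5.png',cams.camera('wrist'))
Rt=R.from_rotvec(o['orientation']).as_matrix(); print((Rt.T@(np.array([511,-312,200])-o['tool_pos'])).round())
E
```

```text
t: 12.85
tool_pos: [483.9, 250.5, 272.0]
orientation: [-3.092, 0.55, -0.002]
contact_force: [0.0, 0.1, -2.0]
grip_width: 40.6
grasp_force: 61.1
[-1.44  0.48  1.21  1.81 -0.48  1.19 -2.01] [ 0.04161788  0.12924067 -1.98194226] [[ 0.939 -0.345  0.001]
 [-0.345 -0.939  0.001]
 [ 0.001 -0.001 -1.   ]]
[219. 519.  71.]
```

View pics/w5.png

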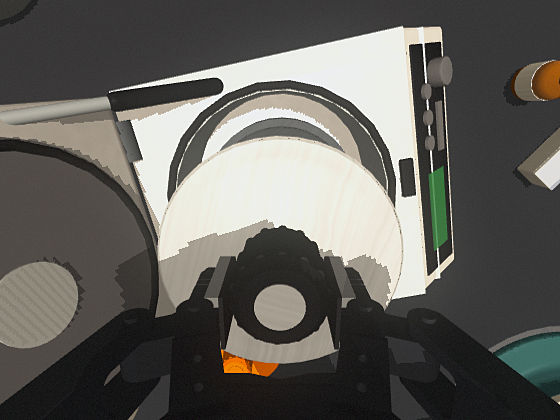

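The lid is held level and clear of the stub. I'll swing partway to the tray and measure it on the way.

```bash
python3 -m crank '{"xyz":[[0.7,1.6,0],[1.8,4.2,0],[3.3,7.8,0],[4.8,11.4,0],[6.4,15.1,0],[7.9,18.7,0],[9.4,22.3,0],[11,26,0],[12,28.5,0],[12.7,30.1,0]],"yaw":[0,0,0,0,0,0,0,0,0,0]}'
python3 - <<'E'
from h import *
o=get_obs();print(o['qpos'].round(2),o['contact_force'],proj('wrist',(511,-312,18),o))
cv2.imwrite('pics/w6.png',cams.camera('wrist'))
E
```

```text
t: 13.73
tool_pos: [498.1, -79.4, 269.7]
orientation: [-3.092, 0.555, -0.0]
contact_force: [0.3, 0.5, -2.4]
grip_width: 40.5
grasp_force: 61.2
[-0.87  0.34  1.19  1.9  -0.35  1.13 -1.48] [ 0.32697631  0.45483271 -2.41921745] [478.95101043  86.30824244]
```

View pics/w6.png

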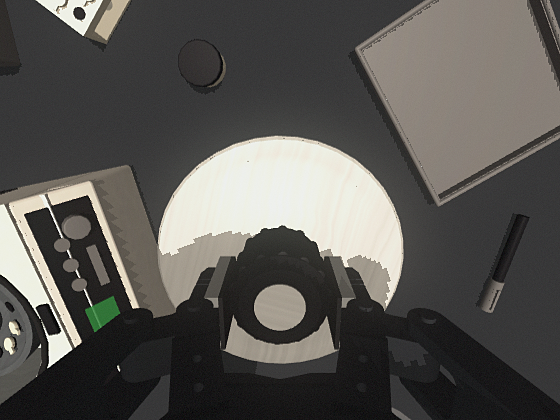

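The wrist view shows two tray corners, at (355,50) and (438,205). Its lower edge runs to about (558,141) and its upper edge to about (440,2).

Run:
```python
from h import *
o=get_obs(); im=cv2.imread('pics/w6.png')
A,B,C,D=[ray('wrist',p,18,o)[:2] for p in((355,50),(438,205),(558,141),(440,2))]
print(A,B,C,D,np.linalg.norm(B-A))
u=(B-A)/np.linalg.norm(B-A); print('ang',np.degrees(np.arctan2(u[1],u[0])),np.degrees(np.arctan2(*(C-B)[::-1])))
n=np.array([u[1],-u[0]]); n*=np.sign(n@(C-B))
for L in(180,200):
    c=(A+B)/2+n*(380-L if 1 else 0)/2; print(L,c)
Rt=R.from_rotvec(o['orientation']).as_matrix()
L=np.linalg.norm(B-A); c=(A+B)/2+n*(90 if abs(L-200)<abs(L-180) else 100); print('centre',c,(Rt.T@(np.array([*c,200])-o['tool_pos'])).round(1))
```

```text
[ 591.08843596 -199.9081495 ] [ 394.67284883 -244.47774862] [ 421.78733473 -387.27345708] [ 603.61704262 -292.32453885] 201.40886781275248
ang -167.2152371714534 -79.24849983968106
180 [ 515.00955837 -319.71377287]
200 [ 512.79666677 -309.96169049]
centre [ 512.79666677 -309.96169049] [ 93.6 208.9  70.1]
```

The edge measures 201 mm, so it is the 200 mm side, and the tray centre is (512.8,-310), which agrees with the other views. I'll move over it and descend.

```bash
python3 -m crank '{"xyz":[[0.9,2,0],[2.3,5,0],[3.9,8.7,0],[5.5,12.3,0],[7,15.7,0],[8.2,18.3,0.5],[9,20,2],[9.4,20.9,4.5],[9.4,20.9,7],[9.4,20.9,9]],"yaw":[0,0,0,0,0,0,0,0,0,0]}' && python3 -m crank '{"xyz":[[0,0,2],[0,0,4],[0,0,6],[0,0,8],[0,0,9.6],[0,0,11],[0,0,12],[0,0,12.8],[0,0,13.3],[0,0,13.3]],"yaw":[0,0,0,0,0,0,0,0,0,0]}'
python3 - <<'E'
from h import *
o=get_obs();print(o['qpos'].round(2),o['contact_force'])
cv2.imwrite('pics/w7.png',cams.camera('wrist'))
E
```

```text
t: 14.62
tool_pos: [514.1, -305.1, 177.5]
orientation: [3.093, -0.552, -0.003]
contact_force: [0.5, 0.5, -1.5]
grip_width: 40.8
grasp_force: 61.4
t: 15.45
tool_pos: [515.1, -304.3, 46.2]
orientation: [-3.093, 0.55, 0.001]
contact_force: [-0.2, -0.5, -2.1]
grip_width: 40.4
grasp_force: 61.4
[-0.1   0.79  0.8   1.83 -0.74  0.86 -0.84] [-0.17725434 -0.5067025  -2.13055151]
```

View pics/w7.png

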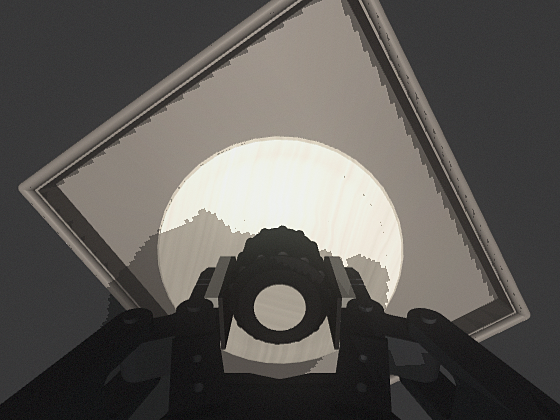

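The lid is over the tray floor with margin all round. I'll centre it by 6 mm and lower it to just above contact.

```bash
python3 -m crank '{"xyz":[[0,0.2,0.3],[0,0.4,0.6],[0,0.6,0.9],[0,0.6,1.1],[0,0.6,1.3],[0,0.6,1.4],[0,0.6,1.4],[0,0.6,1.4],[0,0.6,1.4],[0,0.6,1.4]],"yaw":[0,0,0,0,0,0,0,0,0,0]}' && python3 -m crank '{"xyz":[[0,0,0.03],[0,0,0.06],[0,0,0.09],[0,0,0.12],[0,0,0.15],[0,0,0.15],[0,0,0.15],[0,0,0.15],[0,0,0.15],[0,0,0.15]],"yaw":[0,0,0,0,0,0,0,0,0,0]}'
```

```text
t: 16.33
tool_pos: [513.2, -310.0, 33.0]
orientation: [3.093, -0.55, 0.0]
contact_force: [0.3, -0.7, -3.0]
grip_width: 40.2
grasp_force: 61.4
t: 17.17
tool_pos: [513.1, -310.1, 31.4]
orientation: [3.093, -0.55, 0.0]
contact_force: [-2.8, 2.2, 2.9]
grip_width: 40.9
grasp_force: 61.9
```

```bash
python3 -m crank '{"xyz":[[0,0,0.01],[0,0,0.02],[0,0,0.03],[0,0,0.04],[0,0,0.04],[0,0,0.04],[0,0,0.04],[0,0,0.04],[0,0,0.04],[0,0,0.04]],"yaw":[0,0,0,0,0,0,0,0,0,0]}'
```

```text
t: 18.0
tool_pos: [513.0, -310.1, 31.1]
orientation: [-3.093, 0.55, 0.0]
contact_force: [-6.0, 3.3, 7.5]
grip_width: 40.9
grasp_force: 62.3
```

It's resting on the tray floor. I'll release and retreat straight up.

```bash
python3 -m crank '{"xyz":[[0,0,0],[0,0,0],[0,0,0],[0,0,0],[0,0,0],[0,0,0],[0,0,0],[0,0,0],[0,0,0],[0,0,0]],"yaw":[0,0,0,0,0,0,0,0,0,0]}' 100 && python3 -m crank '{"xyz":[[0,0,-0.5],[0,0,-1.2],[0,0,-2.2],[0,0,-3.6],[0,0,-5.5],[0,0,-8],[0,0,-11],[0,0,-14],[0,0,-16],[0,0,-16]],"yaw":[0,0,0,0,0,0,0,0,0,0]}'
python3 - <<'E'
from h import *
a=cams.camera('wrist'); s=cams.camera('scene')
cv2.imwrite('pics/end.png',np.hstack([cv2.resize(a,(400,300)),cv2.resize(s,(400,300))]))
E
```

```text
t: 18.83
tool_pos: [513.2, -310.0, 30.9]
orientation: [3.093, -0.55, 0.0]
contact_force: [0.7, -0.5, 0.6]
grip_width: 85.3
grasp_force: 0.0
t: 19.67
tool_pos: [514.2, -311.3, 196.2]
orientation: [3.092, -0.55, 0.009]
contact_force: [0.3, -0.2, 0.8]
grip_width: 85.7
grasp_force: 0.0
```

View pics/end.png

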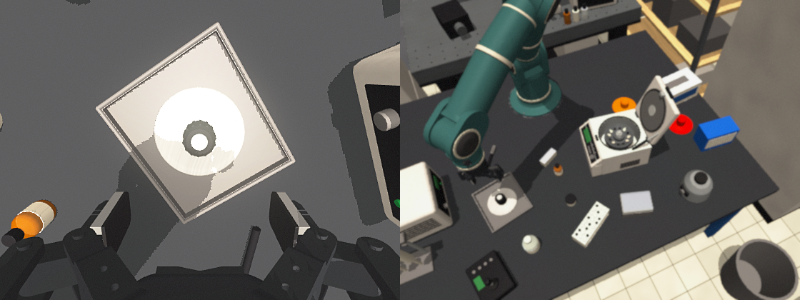

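The lid lies flat and knob-up in the middle of the tray. The rotor is open, the gripper is clear and everything else is where it was.

```bash
python3 -c "
from bench import ticket
print(ticket.close_job())"
```

```text
the job is handed in; nothing more can be done
None
```

The lid is unscrewed (about 350° clockwise) and set flat, knob up, in the centre of the grey tray; nothing else was disturbed as far as the last pictures show, and I handed the job in about 20 s into the 64 s allowed.

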